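Latch the parts tray into its push-push dock

TASK

Put the loose plywood parts tray into the well of the plywood dock, press it down until its push-push latch catches, and let go so that it stays down, its rim near the level of the dock's top; if it springs back up, press it home again. The depth of the latch differs from dock to dock, so feel for the stop and do not force it, and leave the other things on the table where they are.

Things in the scene. Friction and masses are not known exactly. Their poses are not given: they have to be found in the camera images.
- tray: Loose open parts tray, plain plywood, 64 mm along its x, 104 mm along its y, walls 40 mm high, 0.11 to 0.23 kg. On its middle stands an upright plywood grip plate 12 mm thick (along x), 70 mm long (along y), its flat top 78 mm above the tray's underside, 38 mm above its rim. Same either way round. Origin: centre of its underside, z up.
- tray_grip (a point): Centre of the flat top of the tray's grip plate (78 mm above the tray's origin); axes as the tray's.
- dock: Fixed plywood box 92 mm along x, 132 mm along y, 76 mm high, with an aluminium latch housing (18 mm deep, 64 mm high) on its +x face. Its well, open at the top, is 68 mm (x) by 108 mm (y): 2 mm of play for the tray each side. The mouth has a bevel 6 mm wide, 8 mm deep. Origin: centre of the underside, on the table, z up.
- dock_mouth (a point): Centre of the well's mouth, level with the dock's top (76 mm above the table); axes as the dock's. Behind dock and tray stands a big fixed cluster of plywood cells, up to 0.5 m high, whose front overhangs the table from x = 0.53 m on: keep the hand in front of it.
- platform_top (a point): Centre of the top of the platform in the well, which slides only straight down on a spring. Raised, it is 63 mm above the table: a tray set on it is 13 mm deep in the well, rim 27 mm above the dock's top. Pressing takes about 3 N at first, 8 to 13 N near the end; then comes a firm stop (force climbs about 10 N per mm), 27 to 44 mm below the raised position, different from dock to dock and unseen.
- dock_latch (a point): Centre of the latch housing's top edge. Push-push latch: pressed against the stop (about 20 N is ample) and let go, the platform rises about 8 mm and catches, 19 to 36 mm below its raised position (tray rim within 10 mm of the dock's top). Let go 3 mm or more short of the stop, it springs fully back up; pressed to the stop again when caught, it releases and springs up. Over 35 N breaks it.
- wood_block_1: Bystander: pine offcut, 45 x 70 x 32 mm. Origin: centre of its underside.
- cell_small_2: Bystander: small closed plywood cell (faceted), about 68 x 80 x 67 mm. Origin: centre of its underside.
- sanding_block: Bystander: cork sanding block, 61 x 100 x 31 mm. Origin: centre of its underside.
- cell_small_3: Bystander: small closed plywood cell (faceted), about 81 x 87 x 74 mm. Origin: centre of its underside.
- glue_bottle: Bystander: white glue bottle with a red cap, 58 mm diameter, 176 mm tall. Origin: centre of its underside.
- chisel: Bystander: chisel, 237 mm long, lying. Origin: centre of its underside.

How it is judged:
By the outcome, as a careful person would: the job done as asked, in the order asked, and still so for the second after the job is handed in, with the robot touching nothing.
It also fails if it takes over 51 s, if anything falls off the work surface, if the arm or the gripper's body presses on something with over 40 N, if the wrist force passes 120 N, or if a joint passes its speed limit or range.

ROBOT

A 7-joint arm with a two-finger parallel gripper is mounted at the origin on a cart in front of the work surface, level with it; the furniture and walls round the work are solid. World frame = base frame: x ahead of the robot, y to its left, z up, the work surface at z = 0. Lengths are in m, angles in rad, forces in N, time in s.
With the tool pointing down it reaches from about 0.425 to 1.025 m from the base axis. Payload 3.6 kg.
Tool frame: the origin (TCP) lies at the very end of the fingers, on their centre line; the grasp point (between the pads) lies 19 mm behind it; y points along the fingers, z is the direction in which the jaws open and shut, and the axes are right-handed (so a half turn about y gives the same grasp; the last joint's range is limited). The gripper opens to 85 mm and grips with 20 to 120 N. Pads are 22 mm wide; open, the fingers measure 114 mm over their backs; the gripper's body (76 mm by 85 mm) begins 54 mm behind the grasp point. The pads swing forward as they close: fully open they stand 13 mm farther back than shut.
Start: joints at [-1.429, 0.591, 0.048, 1.609, -0.033, 0.943, -0.034], TCP at [0.169, 0.705, 0.202] pointing down, gripper open.
Joint ranges: [-2.69, 2.69], [-0.47, 2.24], [-1.27, 1.36], [0.19, 2.51], [-1.53, 4.68], [0.08, 2.07], [-3.09, 3.09]. Speed limits (rad/s): [2.57, 2.57, 3.14, 3.14, 3.14, 3.14, 3.14].

INTERFACE

Orientations are given as a unit quaternion [w, x, y, z].
In Python, from plant import manip, cams, workorder, spotter gives the robot as it stands.
- The arm moves only by the tool apply_moves, never from a script. Its argument "plan" is a list of rows, each a list of 7 numbers: the shift along the world's x, y, z in mm, then the turn, a rotation vector about the world's x, y, z in rad, then the finger opening in mm, from 0 to 85.4. A call has exactly 5 rows; each row shifts and turns the commanded pose from where the row before left it; what a row does not reach is not made up. A row lasts 1/12 s, in which the tool goes at most 41.7 mm and 7.16 degrees, less where a joint would pass 70% of its speed; a pose out of reach is approached as far as the arm can. A call is refused whole if a number of a shift passes 41.7 or a number of a turn 0.125, either way. A call with a gripper value outside its range is refused whole. The fingers move at their own pace and stop on an object; "force" is the grip in N (left out, the last holds). Time passes only in rows, so rows that do not move let the fingers close, or fill a call up. It gives the time, the measured TCP pose, the force and the opening at its end, in the units of the state.
- manip.state(): the state, without advancing time (a new reading comes with each control period).
- cams.grab_frame(name): name is "scene" or "top" or "wrist"; returns a dict with "frame" (480x640x3 uint8, red, green, blue), "fovy" (degrees; the focal length in pixels is half the picture's height over the tangent of half this angle, whatever the lens; pixels are square), "cx", "cy" (the principal point, pixels), "dist_coeffs" ([k1, k2, p1, p2, k3] as OpenCV has them; the pictures are not rectified), "extrinsics" (4x4, takes a point from world to camera coordinates); the wrist camera has in their place "mount" (4x4, takes a point from camera to tool coordinates, whose origin is the TCP and whose axes are the tool frame's). Camera axes: x right, y up, looking along -z (the intrinsics and any distortion apply to the point x, -y, -z); pixel columns grow to the right and rows downward; lengths in m; the calibration is good to about 2 mm. A picture is of the moment at which its call begins: read the wrist's pose just before it. There is no depth.
- workorder.close_job(): hands the job in, once; it reports no verdict.
Trained networks look in a picture, given as the dict that the camera call returned (one of the last four; its "shot" number tells which), for a name from the list of things; names that differ only in an ending like _2 or _b are one class to them, and where a whole thing is asked for, a point or a joint stands for the part that bears it (a point fixed in the world has none). Each returns a list of dicts, best first, with "confidence" (0 to 1); they miss things now and then, are a little off and sometimes report something else, mostly with a low value. They report only what shows in the picture. A call takes as long as a camera call.
- spotter.recognise(picture, thing): "position" ([row, column] in pixels, amid what is visible of it).
- spotter.outline_of(picture, thing): "pixels" (480x640 bool, what is visible of it) and "position" ([row, column] in pixels, amid what is visible of it).
- spotter.tip_of(picture, thing): "position" ([row, column] in pixels: a listed point, or the origin of a listed thing).
The state is a dict: "t": time; "qpos": joint angles; "qvel": joint speeds; "effort": joint torques, N m; "tcp_pos": TCP position; "tcp_rot": TCP orientation; "force": force on the tool from outside, world axes, zero at the start; "ft_torque": the same for the moment, N m; "gripper_width": finger opening in m.
Only numpy, scipy, OpenCV 4.12 (cv2) and the standard library are available. Lean on these libraries where they do the work, as an engineer would, in place of code of your own. Each camera call takes 0.05 s, during which the arm holds its last target. There are 200 camera calls.

## Working session

There is one attempt and no reset: what is moved stays moved. The work goes in short steps, Python scripts to look and compute and a tool call to move; the robot and the scene stay as the last step left them, time stands still between calls to the robot, and variables do not carry over. Pictures are saved under pics/ and viewed, about 8 in all and at most 12, crops included, and the job is handed in when it is done.

Besides the shell and the picture viewer there is one more tool, called after "Emit:" as name([rows], argument=value, ...), one row to a line, values as JSON. apply_moves: Moves the arm, as the interface text tells. Its arguments: {"type":"object","properties":{"plan":{"type":"array"},"force":{"type":"number"}},"required":["plan"]}

```bash
mkdir -p pics; ls; cat > h.py <<'E'
import numpy as np, cv2, sys
from plant import manip, cams, workorder, spotter
from scipy.spatial.transform import Rotation as R
def K(p):
    f=240/np.tan(np.radians(p["fovy"])/2); return np.array([[f,0,p["cx"]],[0,f,p["cy"]],[0,0,1.]])
def E(p,s=None):
    if "extrinsics" in p: return np.array(p["extrinsics"])
    q=s["tcp_rot"]; T=np.eye(4); T[:3,:3]=R.from_quat([q[1],q[2],q[3],q[0]]).as_matrix(); T[:3,3]=s["tcp_pos"]
    return np.linalg.inv(T@np.array(p["mount"]))
def ray(p,rc,s=None):
    u=cv2.undistortPoints(np.array([[[rc[1],rc[0]]]],float),K(p),np.array(p["dist_coeffs"],float))[0,0]
    e=E(p,s); d=e[:3,:3].T@np.array([u[0],-u[1],-1]); return -e[:3,:3].T@e[:3,3], d
def onz(p,rc,z,s=None):
    o,d=ray(p,rc,s); return o+d*(z-o[2])/d[2]
def proj(p,X,s=None):
    e=E(p,s); c=(e[:3,:3]@np.atleast_2d(X).T).T+e[:3,3]; c=c*[1,-1,-1]
    return cv2.projectPoints(c,np.zeros(3),np.zeros(3),K(p),np.array(p["dist_coeffs"],float))[0][:,0]
def save(p,n): cv2.imwrite("pics/"+n,cv2.cvtColor(p["frame"],cv2.COLOR_RGB2BGR))
E
python3 - <<'E'
from h import *
print(manip.state())
Z=dict(tray=0,tray_grip=.078,dock=0,dock_mouth=.076,platform_top=.063,dock_latch=.064)
for n in("scene","top"):
    p=cams.grab_frame(n);save(p,n+"0.png")
    o=ray(p,(240,320));print(n,p["fovy"],o)
    for t,z in Z.items():
        print(t,[(np.round(d["position"]),round(d["confidence"],2),np.round(onz(p,d["position"],z),3)) for d in spotter.tip_of(p,t)[:2]])
E
```

```text
pics
{'t': 0.0, 'qpos': array([-1.42948482,  0.59213365,  0.04832706,  1.60984158, -0.03327204,
        0.94272167, -0.03370002]), 'qvel': array([-4.12992458e-04,  1.08606576e-04, -9.06078742e-05, -1.42118021e-03,
       -1.17211165e-04, -1.70999570e-03, -3.63009689e-04]), 'effort': array([-1.13644344e-04, -5.48714447e+01,  1.54693265e+00, -1.98119885e+01,
        9.43406951e-03,  8.83860776e-03, -1.13812260e-05]), 'tcp_pos': array([0.16848918, 0.7042143 , 0.20112407]), 'tcp_rot': array([-0.70142928,  0.70305382, -0.08283801,  0.08276564]), 'force': array([ 0.66889326,  0.58355912, -0.68799974]), 'ft_torque': array([0.02003732, 0.0555938 , 0.01995364]), 'gripper_width': 0.08540050357594345}
scene 56.998572956695995 (array([-0.25437911, -0.47794693,  0.92252519]), array([ 0.60989319,  0.4125524 , -0.67667785]))
tray [(array([317., 387.]), 0.58, array([ 0.428, -0.224, -0.   ]))]
tray_grip [(array([301., 392.]), 0.79, array([ 0.422, -0.234,  0.078]))]
dock [(array([255., 261.]), 0.71, array([0.425, 0.193, 0.   ]))]
dock_mouth [(array([239., 255.]), 0.9, array([0.41 , 0.196, 0.076])), (a
[... 158 characters left out ...]
6.]), 0.77, array([0.467, 0.201, 0.064]))]
top 54.49397903794361 (array([0.28020056, 0.03204515, 1.48844136]), array([ 0.13715573,  0.03040303, -0.99058893]))
tray [(array([256., 418.]), 0.67, array([ 0.435, -0.238,  0.   ]))]
tray_grip [(array([257., 420.]), 0.76, array([ 0.424, -0.231,  0.078]))]
dock [(array([261., 285.]), 0.87, array([0.419, 0.19 , 0.   ]))]
dock_mouth [(array([258., 284.]), 0.88, array([0.419, 0.184, 0.076])), (array([209., 446.]), 0.17, array([ 0.573, -0.317,  0.076]))]
platform_top [(array([264., 281.]), 0.68, array([0.404, 0.196, 0.063])), (array([239., 278.]), 0.43, array([0.479, 0.205, 0.063]))]
dock_latch [(array([241., 279.]), 0.91, array([0.475, 0.203, 0.064]))]
```

View pics/scene0.png

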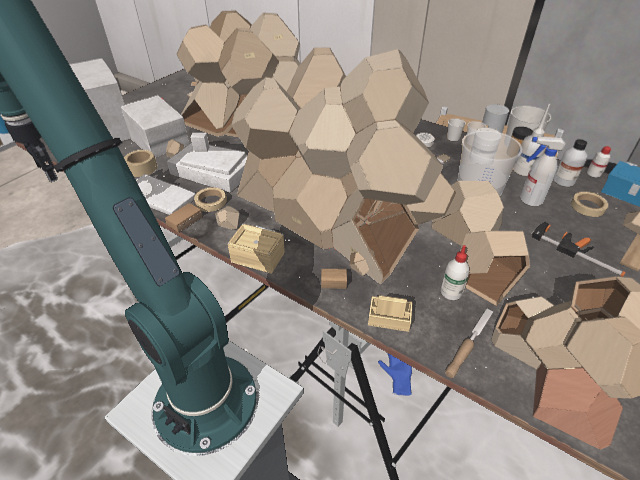

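View pics/top0.png

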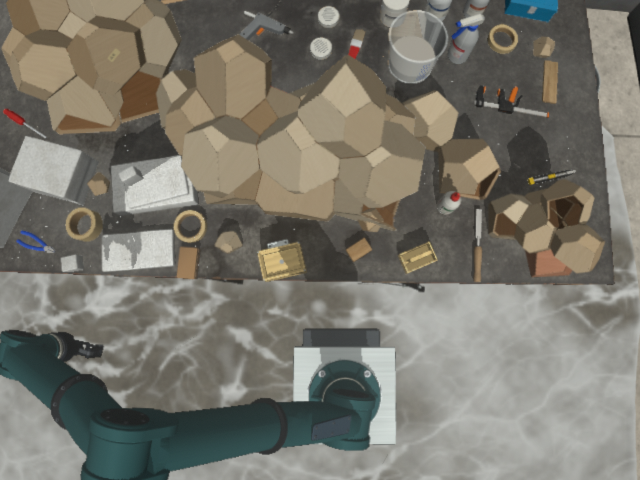

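The scene view shows the dock at about (248,256) and the tray at about (311,390). The top view shows them at (260,282) and (257,419), which agrees with the detections. Next I'll get rough yaws and the clearance to the bottle, then move.

```bash
python3 - <<'E'
from h import *
s=manip.state();q=s["tcp_rot"];print(R.from_quat([q[1],q[2],q[3],q[0]]).as_matrix().round(3))
p=cams.grab_frame("top")
for t,z in(("tray",.04),("dock",.076)):
    d=spotter.outline_of(p,t)[0]; m=d["pixels"]
    c=np.argwhere(m); c=np.array([onz(p,x,z)[:2] for x in c],np.float32)
    r=cv2.minAreaRect(c*1000);b=cv2.boxPoints(r);e=b[1]-b[0];g=b[2]-b[1];l=e if np.hypot(*e)>np.hypot(*g) else g
    print(t,d["confidence"],r,"long-axis yaw vs +y deg",np.degrees(np.arctan2(-l[0],l[1])))
for t in("glue_bottle","chisel","wood_block_1"):
    print(t,[(onz(p,d["position"],.08 if t[0]=='g' else .02).round(3),d["confidence"]) for d in spotter.recognise(p,t)[:1]])
E
```

```text
[[ 0.973  0.     0.233]
 [-0.233  0.     0.973]
 [ 0.    -1.     0.   ]]
tray 0.8 ((427.192138671875, -227.7779083251953), (66.94593811035156, 115.33724975585938), 23.52741241455078) long-axis yaw vs +y deg -156.4726
dock 0.58 ((416.8232421875, 193.01754760742188), (113.10450744628906, 132.9792022705078), 14.199707984924316) long-axis yaw vs +y deg -165.8003
glue_bottle [(array([ 0.588, -0.322,  0.08 ]), 0.65)]
chisel [(array([ 0.452, -0.431,  0.02 ]), 0.76)]
wood_block_1 [(array([ 0.456, -0.041,  0.02 ]), 0.71)]
```

Emit:
apply_moves([
  [30,-28,10,0,0,0,85],
  [30,-28,10,0,0,0,85],
  [30,-28,10,0,0,0,85],
  [30,-28,10,0,0,0,85],
  [20,-35,10,0,0,0,85],
])

```text
t: 1.42
tcp_pos: [0.3105, 0.5591, 0.2524]
tcp_rot: [0.703, -0.701, 0.083, -0.084]
force: [1.4, 0.1, 0.5]
gripper_width: 0.0848
```

Emit:
apply_moves([
  [12,-38,10,0,0,-0.12,85],
  [12,-38,10,0,0,-0.12,85],
  [12,-38,10,0,0,-0.12,85],
  [12,-38,10,0,0,-0.12,85],
  [12,-38,0,0,0,-0.12,85],
])

```text
t: 1.83
tcp_pos: [0.3685, 0.3687, 0.294]
tcp_rot: [0.647, -0.644, 0.288, -0.289]
force: [1.1, 0.3, 0.0]
gripper_width: 0.0852
```

Emit:
apply_moves([
  [12,-38,0,0,0,-0.12,60],
  [12,-38,0,0,0,-0.12,60],
  [12,-38,0,0,0,-0.09,60],
  [10,-38,0,0,0,0,60],
  [0,-20,0,0,0,0,60],
])

```text
t: 2.25
tcp_pos: [0.4147, 0.1924, 0.2923]
tcp_rot: [0.589, -0.589, 0.39, -0.392]
force: [0.3, 0.4, 0.1]
gripper_width: 0.0603
```

```bash
python3 - <<'E'
from h import *
s=manip.state();p=cams.grab_frame("wrist");save(p,"w1.png")
print(s["tcp_pos"],p["fovy"],np.round(p["mount"],3))
for t,z in dict(dock_mouth=.076,platform_top=.063,dock_latch=.064).items():
    print(t,[(np.round(d["position"]),round(d["confidence"],2),np.round(onz(p,d["position"],z,s),4)) for d in spotter.tip_of(p,t)[:2]])
E
```

```text
[0.4147277  0.19242868 0.29226274] 60.4976238030367 [[-0.    -0.963 -0.271 -0.068]
 [-0.     0.271 -0.963 -0.171]
 [ 1.    -0.    -0.    -0.   ]
 [ 0.     0.     0.     1.   ]]
dock_mouth [(array([204., 316.]), 0.86, array([0.4105, 0.1905, 0.076 ]))]
platform_top [(array([202., 319.]), 0.82, array([0.4136, 0.1911, 0.063 ])), (array([418., 335.]), 0.29, array([ 0.5275, -0.033 ,  0.063 ]))]
dock_latch [(array([207., 372.]), 0.76, array([0.464 , 0.2066, 0.064 ]))]
```

View pics/w1.png

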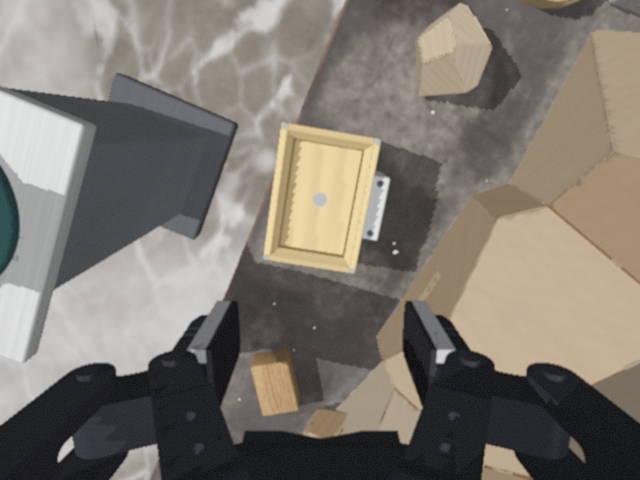

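The wrist view shows the dock's top rim with corners near (285,124), (380,139), (353,271) and (263,259) (column,row). The latch is on the right and the well is empty. I'll zoom in to refine the corners.

```bash
python3 - <<'E'
from h import *
import pickle
s=manip.state();p=cams.grab_frame("wrist")
pickle.dump((s,p),open("w2.pkl","wb"))
c=p["frame"][110:290,250:400]; c=cv2.resize(c,None,fx=3.3,fy=3.3,interpolation=cv2.INTER_CUBIC)
cv2.imwrite("pics/w2.png",cv2.cvtColor(c,cv2.COLOR_RGB2BGR)); print(s["tcp_pos"])
E
```

```text
[0.41311992 0.1977267  0.29208193]
```

View pics/w2.png

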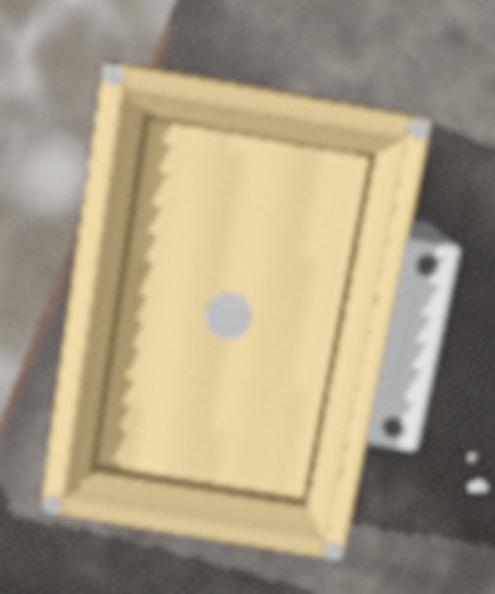

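The crop shows the outer rim corners at about (104,65), (430,120), (343,558) and (43,510), and the platform edge at (147,115), (372,155), (305,500) and (97,467).

```bash
python3 - <<'E'
from h import *
import pickle
from scipy.optimize import least_squares
s,p=pickle.load(open("w2.pkl","rb"))
def px(c): return np.array([[(x+.5)/3.3-.5+250,(y+.5)/3.3-.5+110] for x,y in c])
for c,z,w,l in(([(104,65),(430,120),(343,558),(43,510)],.076,92,132),([(147,115),(372,155),(305,500),(97,467)],.063,68,108)):
    W=np.array([onz(p,q[::-1],z,s)[:2] for q in px(c)])*1000
    m=np.array([[-w,l],[w,l],[w,-l],[-w,-l]])/2
    f=lambda v:((m@np.array([[np.cos(v[2]),np.sin(v[2])],[-np.sin(v[2]),np.cos(v[2])]])+v[:2])-W).ravel()
    r=least_squares(f,[410,190,.2]);print(r.x[:2],np.degrees(r.x[2]),r.fun.round(1))
E
```

```text
[413.10411062 193.95594699] 13.742647269927978 [-0.5  0.7  0.2  0.5  0.3 -0.4  0.  -0.8]
[413.21253368 193.93778932] 13.670758051913916 [-1.2  0.4  0.9  1.2  1.6 -0.5 -1.3 -1.1]
```

Emit:
apply_moves([
  [0,-41,0,0,0,0,40],
  [0,-41,0,0,0,0,40],
  [0,-41,0,0,0,0,40],
  [0,-41,0,0,0,0,40],
  [0,-41,0,0,0,0,40],
])

```text
t: 2.92
tcp_pos: [0.4135, -0.0072, 0.292]
tcp_rot: [0.592, -0.591, 0.387, -0.388]
force: [2.1, 0.2, 0.7]
gripper_width: 0.0399
```

Emit:
apply_moves([
  [2,-41,0,0,0,0,40],
  [2,-41,0,0,0,0,40],
  [2,-41,0,0,0,0,40],
  [2,-41,0,0,0,0,40],
  [2,-41,0,0,0,0,40],
])

```text
t: 3.33
tcp_pos: [0.4245, -0.2126, 0.292]
tcp_rot: [0.592, -0.591, 0.387, -0.388]
force: [0.9, 0.8, -0.0]
gripper_width: 0.0399
```

Emit:
apply_moves([
  [0,-15,0,0,0,0,30],
  [0,0,0,0,0,0,30],
  [0,0,0,0,0,0,30],
  [0,0,0,0,0,0,30],
  [0,0,0,0,0,0,30],
])

```text
t: 3.75
tcp_pos: [0.4237, -0.2249, 0.2914]
tcp_rot: [0.592, -0.591, 0.388, -0.387]
force: [-0.9, -0.3, -0.7]
gripper_width: 0.0301
```

```bash
python3 - <<'E'
from h import *
import pickle
s=manip.state();p=cams.grab_frame("wrist");save(p,"w3.png");pickle.dump((s,p),open("w3.pkl","wb"))
print(s["tcp_pos"],s["tcp_rot"])
for t,z in dict(tray=0,tray_grip=.078).items():
    print(t,[(np.round(d["position"]),round(d["confidence"],2),np.round(onz(p,d["position"],z,s),4)) for d in spotter.tip_of(p,t)[:2]])
d=spotter.outline_of(p,"tray_grip")[0];r,c=np.where(d["pixels"]);r0,c0=max(r.min()-15,0),max(c.min()-15,0)
c=p["frame"][r0:r.max()+15,c0:c.max()+15];k=min(800/c.shape[1],600/c.shape[0],3.5);print(r0,c0,k)
c=cv2.resize(c,None,fx=k,fy=k,interpolation=cv2.INTER_CUBIC);cv2.imwrite("pics/w3c.png",cv2.cvtColor(c,cv2.COLOR_RGB2BGR))
E
```

```text
[ 0.4237346  -0.22491054  0.29140426] [ 0.5916371  -0.59115523  0.38802508 -0.38721772]
tray [(array([200., 323.]), 0.7, array([ 0.4293, -0.2319,  0.    ])), (array([116., 482.]), 0.42, array([ 0.5497, -0.0796,  0.    ]))]
tray_grip [(array([213., 321.]), 0.59, array([ 0.4268, -0.2322,  0.078 ]))]
138 277 3.5
```

View pics/w3c.png

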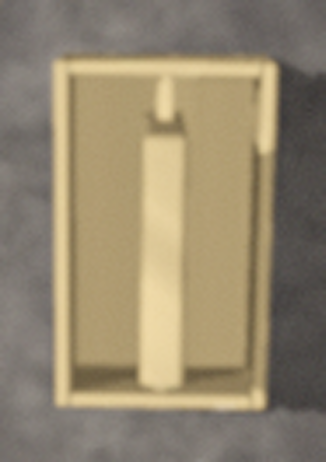

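The crop shows the tray rim at (54,60), (276,60), (268,408) and (54,405), and the grip plate's top at (142,137) to (182,386).

```bash
python3 - <<'E'
from h import *
import pickle
from scipy.optimize import least_squares
s,p=pickle.load(open("w3.pkl","rb"))
q=s["tcp_rot"];M=R.from_quat([q[1],q[2],q[3],q[0]]).as_matrix();print("jaw yaw",np.degrees(np.arctan2(M[1,2],M[0,2])))
def px(c): return np.array([[(x+.5)/3.5-.5+277,(y+.5)/3.5-.5+138] for x,y in c])
for c,z,w,l in(([(54,60),(276,60),(268,408),(54,405)],.04,64,104),([(142,137),(184,137),(182,386),(139,386)],.078,12,70)):
    W=np.array([onz(p,q[::-1],z,s)[:2] for q in px(c)])*1000
    m=np.array([[-w,l],[w,l],[w,-l],[-w,-l]])/2
    f=lambda v:((m@np.array([[np.cos(v[2]),np.sin(v[2])],[-np.sin(v[2]),np.cos(v[2])]])+v[:2])-W).ravel()
    r=least_squares(f,[425,-230,.4]);print(r.x[:2],np.degrees(r.x[2]),r.fun.round(1))
E
```

```text
jaw yaw 23.515576606767908
[ 429.17086529 -231.38575178] 22.99926062418417 [-0.2  0.2  0.2 -0.2 -0.8 -0.1  0.9  0.2]
[ 428.74788202 -231.77681812] 23.045133586390325 [-0.7  0.5  0.2  0.7  0.3 -0.6  0.2 -0.6]
```

Emit:
apply_moves([
  [3,-4,-40,0,0,-0.009,30],
  [2,-3,-40,0,0,0,30],
  [0,0,-40,0,0,0,30],
  [0,0,-40,0,0,0,30],
  [0,0,0,0,0,0,30],
])

```text
t: 4.37
tcp_pos: [0.4237, -0.231, 0.1261]
tcp_rot: [-0.588, 0.59, -0.396, 0.387]
force: [0.3, 0.6, -0.0]
gripper_width: 0.0298
```

Emit:
apply_moves([
  [0,0,-25,0,0,0,30],
  [0,0,-25,0,0,0,30],
  [0,0,-20,0,0,0,30],
  [0,0,-14,0,0,0,30],
  [0,0,0,0,0,0,30],
])

```text
t: 4.78
tcp_pos: [0.4282, -0.2338, 0.0475]
tcp_rot: [0.589, -0.589, 0.392, -0.391]
force: [0.1, 1.0, 0.1]
gripper_width: 0.0303
```

Grasp height reached with no contact force. Closing the jaws.

Emit:
apply_moves([
  [0,0,0,0,0,0,0],
  [0,0,0,0,0,0,0],
  [0,0,0,0,0,0,0],
  [0,0,0,0,0,0,0],
  [0,0,0,0,0,0,0],
], force=80)

```text
t: 5.2
tcp_pos: [0.4291, -0.2347, 0.0491]
tcp_rot: [0.589, -0.589, 0.391, -0.392]
force: [0.4, 1.6, 8.4]
gripper_width: -0.0002
```

Emit:
apply_moves([
  [0,0,10,0,0,0,0],
  [0,0,30,0,0,0,0],
  [0,0,35,0,0,0,0],
  [0,0,35,0,0,0,0],
  [0,0,30,0,0,0,0],
])

```text
t: 5.62
tcp_pos: [0.4276, -0.2346, 0.1903]
tcp_rot: [-0.589, 0.589, -0.392, 0.392]
force: [0.6, 0.1, 0.2]
gripper_width: 0.0002
```

```bash
python3 - <<'E'
from h import *
s=manip.state();p=cams.grab_frame("wrist");save(p,"w4.png");print(s["tcp_pos"],s["gripper_width"],s["force"],s["t"])
E
```

```text
[ 0.42757389 -0.23462897  0.19026938] 0.0001561538364870242 [0.60672816 0.08961487 0.15072075] 5.6167
```

View pics/w4.png

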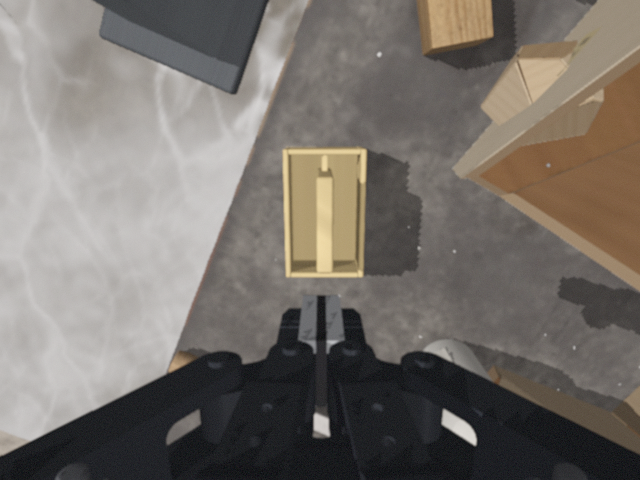

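The view shows that the grasp missed. The jaws are fully closed, tips at about (322,300), and the tray is still on the table at about (212,325). I'll check the geometry for consistency.

```bash
python3 - <<'E'
from h import *
s=manip.state();p=cams.grab_frame("wrist");print(s["tcp_pos"],s["qpos"].round(3))
t=np.array(s["tcp_pos"]);print("tcp px",proj(p,t,s),"below",proj(p,[t[0],t[1],.078],s), "3d cam frame tcp",(E(p,s)@np.r_[t,1]).round(3))
for n in("wrist","scene","top"):
    p=cams.grab_frame(n);save(p,n+"5.png")
    for k,z in dict(tray=0,tray_grip=.078).items():
        print(n,k,[(np.round(d["position"]),round(d["confidence"],2),np.round(onz(p,d["position"],z,s),4)) for d in spotter.tip_of(p,k)[:1]])
    if n!="wrist": print("TCP in",n,proj(p,t))
a=cv2.imread("pics/scene5.png")[180:360,280:480];b=cv2.imread("pics/top5.png")[170:290,370:503]
cv2.imwrite("pics/c5.png",np.hstack([cv2.resize(a,(400,360)),cv2.resize(b,(399,360))]))
E
```

```text
[ 0.43066283 -0.23684883  0.19478006] [-0.119  0.372  0.688  2.159 -0.363  0.713  1.208]
tcp px [[320.94169256 288.11042084]] below [[319.70435389 226.78030446]] 3d cam frame tcp [ 0.    -0.019 -0.183  1.   ]
wrist tray [(array([202., 320.]), 0.55, array([ 0.4299, -0.2325,  0.    ]))]
wrist tray_grip [(array([221., 321.]), 0.82, array([ 0.4299, -0.2328,  0.078 ]))]
scene tray [(array([318., 391.]), 0.87, array([ 0.4304, -0.2342,  0.    ]))]
scene tray_grip [(array([299., 391.]), 0.83, array([ 0.4256, -0.2289,  0.078 ]))]
TCP in scene [[400.85810248 266.12603382]]
top tray [(array([258., 417.]), 0.82, array([ 0.4291, -0.2353,  0.    ]))]
top tray_grip [(array([254., 420.]), 0.7, array([ 0.4326, -0.2299,  0.078 ]))]
TCP in top [[430.04989603 250.3243603 ]]
```

View pics/c5.png

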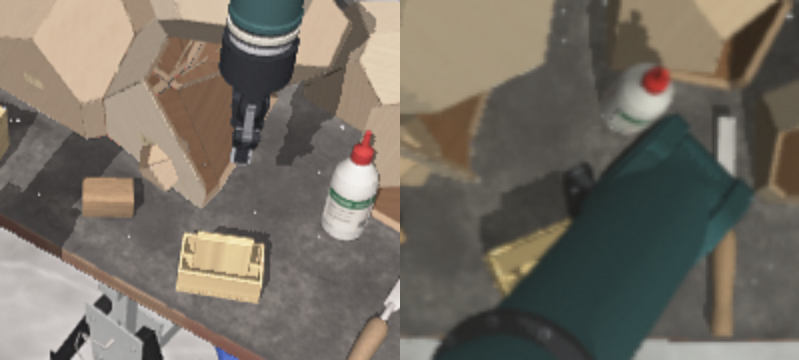

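The positions agree, so the reason for the miss is unclear. I'll go down again with the jaws open, as before, and look from two cameras.

Emit:
apply_moves([
  [0,0,0,0,0,0,36],
  [0,0,0,0,0,0,36],
  [0,3,-35,0,0,0,36],
  [0,0,-35,0,0,0,36],
  [0,0,-30,0,0,0,36],
])

```text
t: 6.58
tcp_pos: [0.4284, -0.2311, 0.0864]
tcp_rot: [0.589, -0.589, 0.391, -0.392]
force: [0.8, 0.6, -0.3]
gripper_width: 0.0358
```

Emit:
apply_moves([
  [0,0,-20,0,0,0,36],
  [0,0,-15,0,0,0,36],
  [0,0,-6,0,0,0,36],
  [0,0,0,0,0,0,36],
  [0,0,0,0,0,0,36],
])

```text
t: 7.0
tcp_pos: [0.4282, -0.2318, 0.047]
tcp_rot: [-0.589, 0.589, -0.392, 0.392]
force: [0.2, -0.7, -0.3]
gripper_width: 0.0358
```

```bash
python3 - <<'E'
from h import *
s=manip.state();w=cams.grab_frame("wrist");c=cams.grab_frame("scene");print(s["tcp_pos"],s["gripper_width"],s["force"])
print(proj(w,s["tcp_pos"],s),proj(c,s["tcp_pos"]))
a=w["frame"][130:380,180:460];b=c["frame"][240:345,330:450]
k=np.hstack([cv2.resize(a,(420,375)),cv2.resize(b,(380,375)[:1]+(375,),interpolation=cv2.INTER_CUBIC)])
cv2.imwrite("pics/c6.png",cv2.cvtColor(k,cv2.COLOR_RGB2BGR))
E
```

```text
[ 0.42822409 -0.23176032  0.04697315] 0.03582030770285 [ 0.21727516 -0.66651788 -0.27289458]
[[320.93942805 288.10486051]] [[391.49950853 306.92219866]]
```

View pics/c6.png

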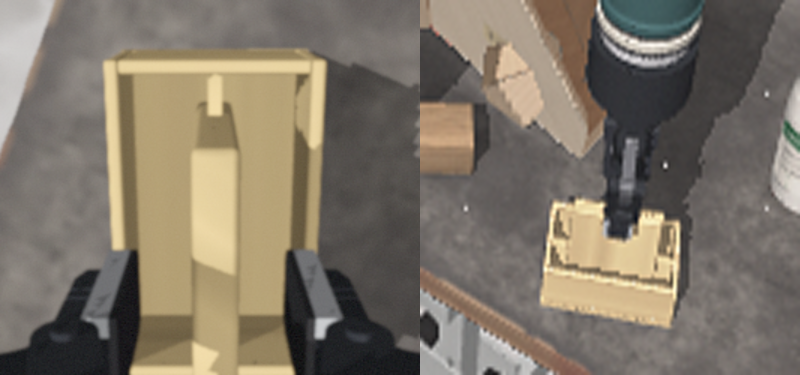

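The jaws straddle the plate correctly. I'll close in stages and lower a little.

Emit:
apply_moves([
  [0,0,0,0,0,0,22],
  [0,0,0,0,0,0,20],
  [0,0,0,0,0,0,20],
  [0,0,-3,0,0,0,20],
  [0,0,0,0,0,0,20],
], force=40)

```text
t: 7.52
tcp_pos: [0.428, -0.2312, 0.0437]
tcp_rot: [0.589, -0.589, 0.392, -0.391]
force: [0.1, -0.5, -0.5]
gripper_width: 0.0199
```

Emit:
apply_moves([
  [0,0,0,0,0,0,10],
  [0,0,0,0,0,0,10],
  [0,0,0,0,0,0,10],
  [0,0,0,0,0,0,8],
  [0,0,0,0,0,0,8],
])

```text
t: 7.93
tcp_pos: [0.4282, -0.2312, 0.0438]
tcp_rot: [0.589, -0.589, 0.392, -0.392]
force: [1.1, 1.1, 0.8]
gripper_width: 0.0102
```

Emit:
apply_moves([
  [0,0,0,0,0,0,6],
  [0,0,0,0,0,0,4],
  [0,0,0,0,0,0,4],
  [0,0,0,0,0,0,4],
  [0,0,0,0,0,0,4],
], force=60)

```text
t: 8.35
tcp_pos: [0.4283, -0.2312, 0.0438]
tcp_rot: [0.589, -0.589, 0.391, -0.392]
force: [0.6, 1.5, 2.3]
gripper_width: 0.01
```

The fingers stopped at 10 mm on the plate. Lifting slowly.

Emit:
apply_moves([
  [0,0,6,0,0,0,4],
  [0,0,10,0,0,0,4],
  [0,0,15,0,0,0,4],
  [0,0,15,0,0,0,4],
  [0,0,15,0,0,0,4],
])

```text
t: 8.77
tcp_pos: [0.4272, -0.2317, 0.1058]
tcp_rot: [-0.588, 0.589, -0.392, 0.392]
force: [0.0, -0.7, -1.7]
gripper_width: 0.0097
```

```bash
python3 - <<'E'
from h import *
s=manip.state();p=cams.grab_frame("wrist");save(p,"w7.png");print(s["tcp_pos"],s["force"],s["gripper_width"])
for t in("tray_grip","tray"):
    print(t,[(d["position"],d["confidence"]) for d in spotter.tip_of(p,t)[:2]])
E
```

```text
[ 0.42721298 -0.23170292  0.10580759] [ 0.0318312  -0.74349956 -1.73702612] 0.009688813627581517
tray_grip [([325.5, 321.1], 0.87)]
tray [([259.7, 321.2], 0.78)]
```

The wrist carries 1.7 N, so the tray is held. Carrying it to the dock.

Emit:
apply_moves([
  [0,5,25,0,0,0,4],
  [0,20,25,0,0,0,4],
  [0,30,20,0,0,0,4],
  [-2,35,0,0,0,-0.03,4],
  [-2,35,0,0,0,-0.03,4],
])

```text
t: 9.33
tcp_pos: [0.4243, -0.1058, 0.1753]
tcp_rot: [0.576, -0.576, 0.409, -0.411]
force: [0.9, 1.2, -1.2]
gripper_width: 0.0098
```

Emit:
apply_moves([
  [-2,35,0,0,0,-0.03,4],
  [-2,35,0,0,0,-0.03,4],
  [-2,35,0,0,0,-0.04,4],
  [-2,35,0,0,0,0,4],
  [-2,35,0,0,0,0,4],
])

```text
t: 9.75
tcp_pos: [0.4128, 0.07, 0.1741]
tcp_rot: [-0.555, 0.556, -0.438, 0.437]
force: [0.8, 0.0, -1.6]
gripper_width: 0.0099
```

Emit:
apply_moves([
  [0,35,0,0,0,0,4],
  [0,35,0,0,0,0,4],
  [0,30,0,0,0,0,4],
  [0,15,0,0,0,0,4],
  [0,10,0,0,0,0,4],
])

```text
t: 10.17
tcp_pos: [0.4132, 0.196, 0.1739]
tcp_rot: [-0.556, 0.557, -0.436, 0.436]
force: [-0.3, -1.1, -0.9]
gripper_width: 0.0097
```

Emit:
apply_moves([
  [0,0,0,0,0,0,4],
  [0,0,0,0,0,0,4],
  [0,0,0,0,0,0,4],
  [0,0,0,0,0,0,4],
  [0,0,0,0,0,0,4],
])

```text
t: 10.58
tcp_pos: [0.4141, 0.1921, 0.1748]
tcp_rot: [-0.555, 0.555, -0.438, 0.438]
force: [0.2, 0.3, -0.9]
gripper_width: 0.0094
```

```bash
python3 - <<'E'
from h import *
s=manip.state();p=cams.grab_frame("wrist");save(p,"w8.png")
q=s["tcp_rot"];M=R.from_quat([q[1],q[2],q[3],q[0]]).as_matrix()
print(s["tcp_pos"],s["gripper_width"],s["force"],s["t"],"jaw yaw",np.degrees(np.arctan2(M[1,2],M[0,2])),M[:,1])
zt=s["tcp_pos"][2]-.0438
for t,z in dict(tray_grip=zt+.078,tray=zt,dock_mouth=.076).items():
    print(t,[(np.round(d["position"]),round(d["confidence"],2),np.round(onz(p,d["position"],z,s),4)) for d in spotter.tip_of(p,t)[:1]])
# overlay predicted rim/dock top
def rect(c,yaw,w,l,z):
    m=np.array([[-w,l],[w,l],[w,-l],[-w,-l]])/2000;a=np.radians(yaw)
    m=m@np.array([[np.cos(a),np.sin(a)],[-np.sin(a),np.cos(a)]])+c
    return np.c_[m,np.full(4,z)]
im=cv2.cvtColor(p["frame"],cv2.COLOR_RGB2BGR)
y=np.degrees(np.arctan2(M[1,2],M[0,2]))
for r,c in((rect(s["tcp_pos"][:2],y,64,104,zt+.04),(0,0,255)),(rect([.4131,.1939],13.7,92,132,.076),(255,0,0))):
    cv2.polylines(im,[np.int32(proj(p,r,s)*16)],True,c,1,cv2.LINE_AA,4)
cv2.imwrite("pics/w8.png",im)
E
```

```text
[0.41407511 0.19209727 0.17481608] 0.009428686690561957 [ 0.2468203   0.34962122 -0.88724723] 10.5833 jaw yaw 13.418194867084592 [-1.55580796e-04 -1.61290512e-04 -9.99999975e-01]
tray_grip [(array([324., 319.]), 0.81, array([0.4136, 0.1915, 0.209 ]))]
tray [(array([260., 322.]), 0.62, array([0.4147, 0.1913, 0.131 ]))]
dock_mouth []
```

View pics/w8.png

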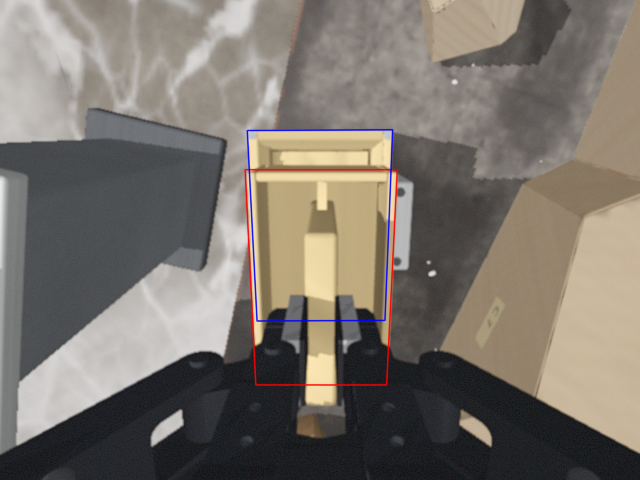

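The tray is centred over the well, with image edges at about 255 and 392 against the dock's 248 and 392. The plate hasn't slipped noticeably. Correcting by (-1,+2) mm and lowering gently.

Emit:
apply_moves([
  [-1,2,-10,0,0,0.005,4],
  [0,0,-15,0,0,0,4],
  [0,0,-10,0,0,0,4],
  [0,0,-5,0,0,0,4],
  [0,0,0,0,0,0,4],
])

```text
t: 11.2
tcp_pos: [0.412, 0.1951, 0.1334]
tcp_rot: [-0.556, 0.558, -0.436, 0.436]
force: [0.5, -0.6, -2.4]
gripper_width: 0.0093
```

Emit:
apply_moves([
  [0,0,-4,0,0,0,4],
  [0,0,-4,0,0,0,4],
  [0,0,-4,0,0,0,4],
  [0,0,0,0,0,0,4],
  [0,0,0,0,0,0,4],
])

```text
t: 11.62
tcp_pos: [0.413, 0.1956, 0.1227]
tcp_rot: [-0.557, 0.557, -0.436, 0.436]
force: [-0.1, 0.8, -0.9]
gripper_width: 0.0096
```

Emit:
apply_moves([
  [0,0,-4,0,0,0,4],
  [0,0,-4,0,0,0,4],
  [0,0,-4,0,0,0,4],
  [0,0,0,0,0,0,4],
  [0,0,0,0,0,0,4],
])

```text
t: 12.03
tcp_pos: [0.4128, 0.1955, 0.1104]
tcp_rot: [-0.556, 0.557, -0.436, 0.436]
force: [-0.5, 0.4, -1.7]
gripper_width: 0.0096
```

Emit:
apply_moves([
  [0,0,-3,0,0,0,4],
  [0,0,-3,0,0,0,4],
  [0,0,-2,0,0,0,4],
  [0,0,0,0,0,0,4],
  [0,0,0,0,0,0,4],
])

```text
t: 12.45
tcp_pos: [0.4139, 0.1958, 0.103]
tcp_rot: [0.557, -0.556, 0.436, -0.436]
force: [0.4, 0.1, 3.4]
gripper_width: 0.0097
```

Contact came at the expected height, with the tray on the platform inside the well. Pressing.

Emit:
apply_moves([
  [0,0,-4,0,0,0,4],
  [0,0,-4,0,0,0,4],
  [0,0,-4,0,0,0,4],
  [0,0,-4,0,0,0,4],
  [0,0,0,0,0,0,4],
], force=80)

```text
t: 12.87
tcp_pos: [0.4141, 0.1959, 0.0869]
tcp_rot: [0.557, -0.556, 0.436, -0.436]
force: [0.5, 1.3, 5.8]
gripper_width: 0.0084
```

Emit:
apply_moves([
  [0,0,-2,0,0,0,4],
  [0,0,-2,0,0,0,4],
  [0,0,0,0,0,0,4],
  [0,0,0,0,0,0,4],
  [0,0,0,0,0,0,4],
])

```text
t: 13.28
tcp_pos: [0.4141, 0.1959, 0.0834]
tcp_rot: [0.557, -0.556, 0.436, -0.436]
force: [1.0, -0.3, 7.2]
gripper_width: 0.0086
```

Emit:
apply_moves([
  [0,0,-1,0,0,0,4],
  [0,0,-1,0,0,0,4],
  [0,0,-1,0,0,0,4],
  [0,0,0,0,0,0,4],
  [0,0,0,0,0,0,4],
])

```text
t: 13.7
tcp_pos: [0.4141, 0.1959, 0.0805]
tcp_rot: [0.557, -0.556, 0.436, -0.436]
force: [0.5, 0.8, 8.6]
gripper_width: 0.0088
```

Emit:
apply_moves([
  [0,0,-1,0,0,0,4],
  [0,0,-1,0,0,0,4],
  [0,0,0,0,0,0,4],
  [0,0,0,0,0,0,4],
  [0,0,0,0,0,0,4],
])

```text
t: 14.12
tcp_pos: [0.4141, 0.1959, 0.0785]
tcp_rot: [0.557, -0.556, 0.436, -0.436]
force: [0.5, 0.3, 8.8]
gripper_width: 0.0086
```

Emit:
apply_moves([
  [0,0,-1,0,0,0,4],
  [0,0,-0.5,0,0,0,4],
  [0,0,0,0,0,0,4],
  [0,0,0,0,0,0,4],
  [0,0,0,0,0,0,4],
])

```text
t: 14.53
tcp_pos: [0.4141, 0.1959, 0.0771]
tcp_rot: [0.557, -0.556, 0.436, -0.436]
force: [0.8, 0.1, 9.0]
gripper_width: 0.0085
```

Emit:
apply_moves([
  [0,0,-1,0,0,0,4],
  [0,0,-0.5,0,0,0,4],
  [0,0,0,0,0,0,4],
  [0,0,0,0,0,0,4],
  [0,0,0,0,0,0,4],
])

```text
t: 14.95
tcp_pos: [0.4141, 0.1959, 0.0756]
tcp_rot: [0.557, -0.556, 0.436, -0.436]
force: [0.8, 0.4, 8.8]
gripper_width: 0.0089
```

```bash
python3 - <<'E'
from h import *
s=manip.state();p=cams.grab_frame("wrist");print(s["tcp_pos"],s["force"],s["gripper_width"])
for t in("tray_grip","tray"): print(t,[(d["position"],d["confidence"]) for d in spotter.tip_of(p,t)[:2]])
a=cv2.imread("pics/w7.png")[100:420,170:470];b=cv2.cvtColor(p["frame"],cv2.COLOR_RGB2BGR)[100:420,170:470]
cv2.imwrite("pics/c9.png",cv2.resize(np.hstack([a,b]),(800,427)))
E
```

```text
[0.41412916 0.19592718 0.07557829] [0.77932716 0.41683669 8.75765239] 0.008933524673399126
tray_grip [([322.8, 321.4], 0.57)]
tray [([260.8, 319.8], 0.71)]
```

View pics/c9.png

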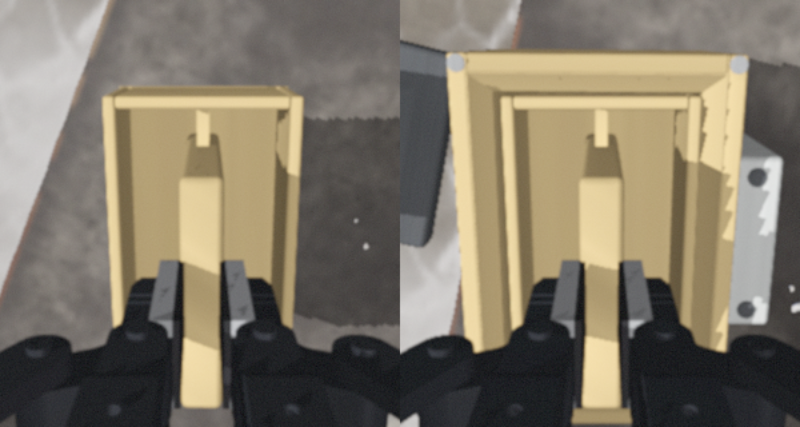

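The plate is held the same in both views, so it hasn't slipped. The rim is about level with the dock's top, and the stop hasn't been felt yet. Continuing.

Emit:
apply_moves([
  [0,0,-1,0,0,0,4],
  [0,0,-0.7,0,0,0,4],
  [0,0,0,0,0,0,4],
  [0,0,0,0,0,0,4],
  [0,0,0,0,0,0,4],
])

```text
t: 15.52
tcp_pos: [0.4141, 0.1959, 0.0739]
tcp_rot: [0.557, -0.556, 0.436, -0.436]
force: [-0.6, -0.6, 10.2]
gripper_width: 0.0086
```

Emit:
apply_moves([
  [0,0,-1,0,0,0,4],
  [0,0,-0.5,0,0,0,4],
  [0,0,0,0,0,0,4],
  [0,0,0,0,0,0,4],
  [0,0,0,0,0,0,4],
])

```text
t: 15.93
tcp_pos: [0.4141, 0.1959, 0.0724]
tcp_rot: [0.557, -0.556, 0.436, -0.436]
force: [0.7, 0.1, 9.9]
gripper_width: 0.0091
```

Emit:
apply_moves([
  [0,0,-1,0,0,0,4],
  [0,0,-0.5,0,0,0,4],
  [0,0,0,0,0,0,4],
  [0,0,0,0,0,0,4],
  [0,0,0,0,0,0,4],
])

```text
t: 16.35
tcp_pos: [0.4141, 0.1959, 0.071]
tcp_rot: [0.557, -0.556, 0.436, -0.436]
force: [0.5, -0.3, 10.5]
gripper_width: 0.0086
```

Emit:
apply_moves([
  [0,0,-1,0,0,0,4],
  [0,0,-0.5,0,0,0,4],
  [0,0,0,0,0,0,4],
  [0,0,0,0,0,0,4],
  [0,0,0,0,0,0,4],
])

```text
t: 16.77
tcp_pos: [0.4141, 0.1959, 0.0695]
tcp_rot: [0.557, -0.556, 0.436, -0.436]
force: [-0.1, 1.2, 11.6]
gripper_width: 0.0089
```

Emit:
apply_moves([
  [0,0,-1,0,0,0,4],
  [0,0,-0.3,0,0,0,4],
  [0,0,0,0,0,0,4],
  [0,0,0,0,0,0,4],
  [0,0,0,0,0,0,4],
])

```text
t: 17.18
tcp_pos: [0.4141, 0.1959, 0.0686]
tcp_rot: [0.557, -0.556, 0.436, -0.436]
force: [-1.8, -0.1, 15.6]
gripper_width: 0.0084
```

The stop has begun. A little more.

Emit:
apply_moves([
  [0,0,-0.7,0,0,0,4],
  [0,0,0,0,0,0,4],
  [0,0,0,0,0,0,4],
  [0,0,0,0,0,0,4],
  [0,0,0,0,0,0,4],
])

```text
t: 17.6
tcp_pos: [0.414, 0.1959, 0.0682]
tcp_rot: [0.557, -0.556, 0.436, -0.436]
force: [-2.0, -0.4, 21.2]
gripper_width: 0.0089
```

21 N at the stop. Easing up to let the latch catch.

Emit:
apply_moves([
  [0,0,2,0,0,0,4],
  [0,0,2,0,0,0,4],
  [0,0,2,0,0,0,4],
  [0,0,1,0,0,0,4],
  [0,0,0,0,0,0,4],
])

```text
t: 18.02
tcp_pos: [0.4142, 0.1959, 0.0746]
tcp_rot: [0.557, -0.556, 0.436, -0.436]
force: [0.0, -0.3, 10.0]
gripper_width: 0.009
```

Emit:
apply_moves([
  [0,0,1,0,0,0,4],
  [0,0,1,0,0,0,4],
  [0,0,0,0,0,0,4],
  [0,0,0,0,0,0,4],
  [0,0,0,0,0,0,4],
])

```text
t: 18.43
tcp_pos: [0.4141, 0.196, 0.0764]
tcp_rot: [0.557, -0.556, 0.436, -0.436]
force: [0.4, 0.1, 10.2]
gripper_width: 0.0084
```

Emit:
apply_moves([
  [0,0,1,0,0,0,4],
  [0,0,0.5,0,0,0,4],
  [0,0,0,0,0,0,4],
  [0,0,0,0,0,0,4],
  [0,0,0,0,0,0,4],
])

```text
t: 18.85
tcp_pos: [0.414, 0.1959, 0.0773]
tcp_rot: [0.557, -0.556, 0.436, -0.436]
force: [1.3, 0.3, 5.4]
gripper_width: 0.0086
```

Emit:
apply_moves([
  [0,0,0.7,0,0,0,4],
  [0,0,0,0,0,0,4],
  [0,0,0,0,0,0,4],
  [0,0,0,0,0,0,4],
  [0,0,0,0,0,0,4],
])

```text
t: 19.27
tcp_pos: [0.4134, 0.1957, 0.0778]
tcp_rot: [0.557, -0.557, 0.436, -0.436]
force: [1.4, 0.4, 3.2]
gripper_width: 0.0087
```

The latch has caught: the force collapses within 1.5 mm. One more small lift, then I'll open to 24 mm and retreat.

Emit:
apply_moves([
  [0,0,0.5,0,0,0,4],
  [0,0,0,0,0,0,14],
  [0,0,0,0,0,0,22],
  [0,0,0,0,0,0,24],
  [0,0,0,0,0,0,24],
])

```text
t: 19.68
tcp_pos: [0.4119, 0.1953, 0.0779]
tcp_rot: [-0.556, 0.557, -0.436, 0.436]
force: [-0.6, 0.6, 0.3]
gripper_width: 0.0239
```

Emit:
apply_moves([
  [0,0,3,0,0,0,24],
  [0,0,10,0,0,0,24],
  [0,0,25,0,0,0,24],
  [0,0,35,0,0,0,24],
  [0,0,35,0,0,0,24],
])

```text
t: 20.1
tcp_pos: [0.4118, 0.1947, 0.1868]
tcp_rot: [-0.555, 0.558, -0.436, 0.436]
force: [1.6, 1.6, -0.1]
gripper_width: 0.024
```

Emit:
apply_moves([
  [0,0,35,0,0,0,24],
  [0,0,20,0,0,0,24],
  [0,0,0,0,0,0,24],
  [0,0,0,0,0,0,24],
  [0,0,0,0,0,0,24],
])

```text
t: 20.52
tcp_pos: [0.4119, 0.1955, 0.2405]
tcp_rot: [-0.556, 0.557, -0.436, 0.435]
force: [-0.5, 0.4, -0.2]
gripper_width: 0.0235
```

```bash
python3 - <<'E'
from h import *
s=manip.state();p=cams.grab_frame("wrist");c=cams.grab_frame("scene");print(s["t"],s["tcp_pos"],s["force"],s["gripper_width"])
for n,q in(("wrist",p),("scene",c)):
    for t in("tray_grip","tray","dock_mouth"): print(n,t,[(d["position"],round(d["confidence"],2)) for d in spotter.tip_of(q,t)[:1]])
    # expected grip px by latched rim height
    for rim in(.066,.08,.103): print(rim,proj(q,[.4134,.195,rim+.038],s))
a=p["frame"][90:390,160:480];b=c["frame"][190:300,190:310]
cv2.imwrite("pics/c10.png",cv2.cvtColor(np.hstack([cv2.resize(a,(400,375)),cv2.resize(b,(400,375),interpolation=cv2.INTER_CUBIC)]),cv2.COLOR_RGB2BGR))
E
```

```text
20.5167 [0.4118681  0.1954658  0.24051988] [-0.50091236  0.39936746 -0.20004974] 0.023516863749358907
wrist tray_grip [([225.6, 324.2], 0.66)]
wrist tray [([207.3, 321.5], 0.82)]
wrist dock_mouth []
0.066 [[322.92922929 222.89623317]]
0.08 [[322.98652949 227.07565648]]
0.103 [[323.09265835 234.8170911 ]]
scene tray_grip [([229.3, 253.2], 0.78)]
scene tray [([247.7, 255.0], 0.96)]
scene dock_mouth [([239.2, 253.8], 0.82)]
0.066 [[254.63104208 230.7923551 ]]
0.08 [[254.10942345 227.01871135]]
0.103 [[253.23477283 220.69129424]]
```

View pics/c10.png

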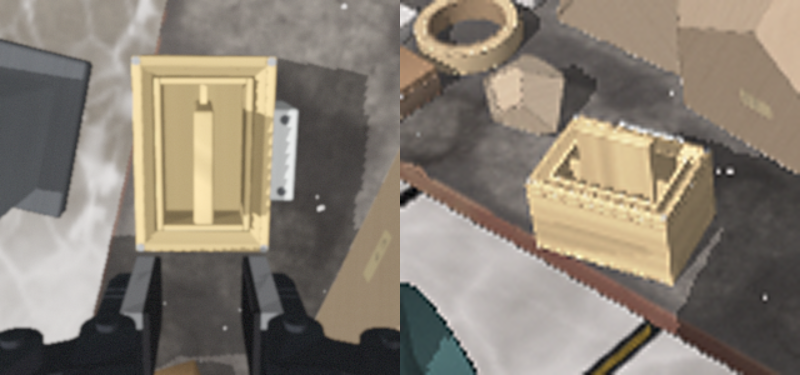

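The tray sits level in the well with its rim about flush with the dock's top. Both cameras put the rim height near 72–75 mm. The hand is clear, so I'm handing in.

```bash
python3 -c "
from plant import workorder
print(workorder.close_job())"
```

```text
the job is handed in; nothing more can be done
None
```

The tray is latched down in the dock, its rim about level with the dock's top, and I handed the job in at about 20.6 s of the 51 s allowed.

- **Grasp:** The first grasp, at 80 N, closed on nothing and I never found out why. The tray did not move noticeably. The second grasp, closed in stages 3 mm lower, held; the lift showed about 1.7 N of tray weight.
- **Pressing:** The tray met the platform where expected. The spring force rose from about 3 N to 11.6 N. The firm stop came about 38 mm down, and I pressed to 21 N, well under the 35 N limit.
- **Latching:** On easing up, the load dropped away after 8 to 9 mm of rise, which means the latch caught. It did not spring back when I opened the fingers and moved away.
- **Last checks:** With the hand about 0.16 m higher and touching nothing, both the wrist and scene cameras showed the tray in the well. They put the rim at roughly 72–75 mm, against the dock's 76 mm. The wrist camera's search for the dock mouth returned nothing, as the tray mostly fills the well. I did not re-measure the bystanders, but I saw no contact with them.

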